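# Set the metering valve and lock it

### The job

On the gas metering valve with the round foot, turn the black dial until its pointer is on the long thick mark of the scale. Then turn that valve's steel lock ring clockwise (seen from above) by its upright peg until it comes up tight against its stop, with the dial still on the mark. Leave the similar valve with the square foot as it is.

Things in the scene. Friction and masses are not known exactly. Their poses are not given: they have to be found in the camera images.
- dial (a joint): Angle of the dial of the round-footed valve, rad: 0 to 3.0, growing as the dial turns clockwise seen from above. The pointer is on the long thick mark at 1.50; the short marks are 0.25 apart. It begins between 0.1 and 0.7, turns with light friction (0.06 N m) and stays where it is left.
- valve: The valve to be set, fixed to the bench: a grey round foot 106 mm across, 24 mm high, origin at the centre of its underside, z up. Black scale marks on a white plate on the foot's top, the one long thick mark along its +x axis, on the side of the brass nozzle. The dial and, under it, the lock ring turn about the vertical axis through the origin.
- dial_grip (a point): Point on the dial's axis at the height to grip, 66 mm above the bench (round-footed valve). Black bar grip 44 mm long, 14 mm wide, top at 80 mm, on a disc 42 mm across, top at 42 mm. The frame turns with the dial: x runs level along the bar towards the pointer (white line on the bar's pointer half, thin nose reaching 39 mm from the axis), z up.
- lock (a joint): Angle of the lock ring of the round-footed valve, rad: 0 to 1.05, growing as the ring turns clockwise seen from above. At 1.05 it is tight against a hard stop. It begins loose, between 0 and 0.3, turns with light friction (0.10 N m, about 1.5 N at the peg) and stays where it is left. It does not drag the dial along.
- lock_peg (a point): Grip point on the peg of the round-footed valve's lock ring, on its centre line, 60 mm above the bench. Round upright steel peg 12 mm thick, from 35 to 76 mm above the bench, 70 mm from the dial's axis, on a level arm 14 mm wide of the steel ring (64 mm across, 25 to 35 mm above the bench). The frame turns with the ring: x points from the axis out along the arm, z up.
- spare_dial_nose (a point): Tip of the pointer of the dial on the other valve, which has a square foot (104 mm) and is otherwise alike: 38 mm from that dial's axis, 39 mm above the bench; x points outward along the pointer. To be left as it is.
- spare_lock_peg (a point): Grip point on the peg of the other, square-footed valve's lock ring, 60 mm above the bench, 70 mm from its axis; x points outward along its arm. To be left as it is.

How it is judged:
On the way:
1. the round-footed valve's pointer is on the long mark (within 0.2 rad) while its lock ring is still loose (turned less than 0.6 rad) (value of joint dial between 1.3 and 1.7 rad and value of joint lock below 0.6 rad), for 0.2 s.
At the end, for the whole second after the job is handed in: The round-footed valve's dial is within 0.2 rad (11 degrees) of the long mark (1.50) and its lock ring is within 0.13 rad (7 degrees) of its tight stop (over 0.92), both at rest (value of joint dial between 1.3 and 1.7 rad and value of joint lock above 0.92 rad and velocity of joint dial between -0.1 and 0.1 rad/s and velocity of joint lock between -0.1 and 0.1 rad/s); the robot touches nothing.
It fails at once if the square-footed valve's dial or lock ring is turned (pointer tip or peg moved by more than 15 mm) (distance of any of spare_dial_nose, spare_lock_peg from where it was at the start of the episode above 0.015 m).
It also fails if it takes over 48 s, if anything falls off the work surface, if the arm or the gripper's body presses on something with over 40 N, if the wrist force passes 120 N, or if a joint passes its speed limit or range.

### The arm

A 7-joint arm with a two-finger parallel gripper is mounted at the origin on the work surface. World frame = base frame: x ahead of the robot, y to its left, z up, the work surface at z = 0. Lengths are in m, angles in rad, forces in N, time in s.
With the tool pointing down it reaches from about 0.4 to 0.85 m from the base axis. Payload 10.4 kg.
Tool frame: the origin (TCP) lies midway between the tips of the shut fingers; the grasp point (between the pads) lies 19 mm behind it; z points along the fingers, x is the direction in which the jaws open and shut, and the axes are right-handed (so a half turn about z gives the same grasp; the last joint's range is limited). The gripper opens to 87 mm and grips with 3 to 60 N. Pads are 19 mm wide; open, the fingers measure 117 mm over their backs; the gripper's body (75 mm by 190 mm) begins 51 mm behind the grasp point.
Start: joints at [1.148, 0.332, -0.065, 1.46, 0.022, 1.35, -0.088], TCP at [0.243, -0.576, 0.223] pointing down, gripper open.
Joint ranges: [-2.6, 2.6], [-0.5, 2.12], [-1.47, 1.34], [0.16, 2.42], [-1.27, 4.41], [0.06, 2.06], [-2.6, 2.6]. Speed limits (rad/s): [2.22, 2.22, 2.79, 2.79, 3.14, 3.14, 3.14].

### API

Orientations are given as a unit quaternion [w, x, y, z].
In Python, from cell import readout, eyes, workorder gives the robot as it stands.
- The arm moves only by the shell command python3 -m pendant 'ROWS'. ROWS is text: rows parted by semicolons, each of 7 numbers parted by spaces: the turn, a rotation vector about the tool's x, y, z in units of 5 degrees (1.0 is 5 degrees), then the shift along the tool's x, y, z in units of 25 mm (1.0 is 25 mm), then the closure, from 0 (fully open) to 1 (shut). In form: ax ay az x y z claw; .... A call has 1 to 20 rows; each row is the pose to reach, as a shift and turn from the pose measured when the call began, along the tool's axes at that moment; what a row does not reach only later rows make up. A row lasts 1/12 s, in which the tool goes at most 41.7 mm and 7.16 degrees, less where a joint would pass 70% of its speed; a pose out of reach is approached as far as the arm can. A call with a gripper value outside its range is refused whole. The fingers move at their own pace and stop on an object; the grip force is fixed at half the most. Time passes only in rows, so rows that repeat a pose let the fingers close. It gives the time, the measured TCP pose, the force and the opening at its end, in the units of the state.
- readout.read_state(): the state, without advancing time (a new reading comes with each control period).
- eyes.snapshot(name): name is "scene" or "top" or "wrist"; returns the picture (420x560x3 uint8, red, green, blue); there is no depth.
- eyes.camera_model(name): a dict with "K" (3x3 intrinsics, pixels), "dist_coeffs" ([k1, k2, p1, p2, k3] as OpenCV has them; the pictures are not rectified), "extrinsics" (4x4, takes a point from camera to world coordinates); the wrist camera has in their place "mount" (4x4, takes a point from camera to tool coordinates, whose origin is the TCP and whose axes are the tool frame's). Camera axes: x right, y down, z forward; pixel columns grow to the right and rows downward; lengths in m; the calibration is good to about 2 mm. A picture is of the moment at which its call begins: read the wrist's pose just before it. camera_model takes no time and is no camera call.
- workorder.sign_off(): hands the job in, once; it reports no verdict.
The state is a dict: "time_s": time; "joint_pos": joint angles; "qvel": joint speeds; "joint_torque": joint torques, N m; "position": TCP position; "tool_rot": TCP orientation; "ft_force": force on the tool from outside, world axes, zero at the start; "moment": the same for the moment, N m; "grip_width": finger opening in m.
Only numpy, scipy, OpenCV 4.12 (cv2) and the standard library are available. Lean on these libraries where they do the work, as an engineer would, in place of code of your own. Each camera call takes 0.05 s, during which the arm holds its last target.

## Working session

There is one attempt and no reset: what is moved stays moved. The work goes in short steps, Python scripts to look and compute and a shell command to move; the robot and the scene stay as the last step left them, time stands still between calls to the robot, and variables do not carry over. Pictures are saved under pics/ and viewed, and the job is handed in when it is done.

```bash
mkdir -p pics; ls; python3 - <<'E'
from cell import readout, eyes
import cv2
s=readout.read_state();print(s)
for n in("scene","top","wrist"):
    im=eyes.snapshot(n);cv2.imwrite(f"pics/{n}0.png",im[:,:,::-1])
    m=eyes.camera_model(n);print(n,m)
E
```

```text
pics
{'time_s': 0.0, 'joint_pos': array([ 1.14841696,  0.33289552, -0.06468401,  1.46095757,  0.02166215,
        1.34990203, -0.08848053]), 'qvel': array([ 0.0003908 , -0.00125655, -0.0008041 , -0.00053769, -0.00067957,
       -0.00079646, -0.0001329 ]), 'joint_torque': array([ 1.12426233e-04, -6.23237801e+01,  2.46640330e-02, -3.89892733e+01,
       -6.13692217e-02,  3.95834120e-02,  1.70532467e-04]), 'position': array([ 0.24307106, -0.5753673 ,  0.22173139]), 'tool_rot': array([-3.47557609e-04,  8.33441843e-01, -5.52606692e-01, -6.45367897e-04]), 'ft_force': array([-0.04623569,  0.32544984,  0.6635314 ]), 'moment': array([ 0.01602182, -0.01679626, -0.03693699]), 'grip_width': 0.08682915718103534}
scene {'K': array([[412.88317724,   0.        , 278.67919457],
       [  0.        , 412.88317724, 208.58849137],
       [  0.        ,   0.        ,   1.        ]]), 'dist_coeffs': array([-0.11495291,  0.        ,  0.        ,  0.        ,  0.        ]), 'extrinsics': array([[-0.25195139,  0.71227951, -0.65511709,  1.18757482],
       [ 0.96753678,  0.199272  , -0.1554453 ,  0.13891033],
[... 641 characters left out ...]
e-01],
       [ 0.00000000e+00,  0.00000000e+00,  0.00000000e+00,
         1.00000000e+00]])}
wrist {'K': array([[319.59729029,   0.        , 281.33410753],
       [  0.        , 319.59729029, 207.441774  ],
       [  0.        ,   0.        ,   1.        ]]), 'dist_coeffs': array([-0.03098225,  0.        ,  0.        ,  0.        ,  0.        ]), 'mount': array([[ 9.99999720e-01, -7.48722917e-04,  3.90238359e-06,
         1.04112990e-03],
       [ 7.21525540e-04,  9.65040780e-01,  2.62098785e-01,
        -7.13186336e-02],
       [-2.00005326e-04, -2.62098709e-01,  9.65041049e-01,
        -1.62205264e-01],
       [ 0.00000000e+00,  0.00000000e+00,  0.00000000e+00,
         1.00000000e+00]])}
```

View pics/top0.png

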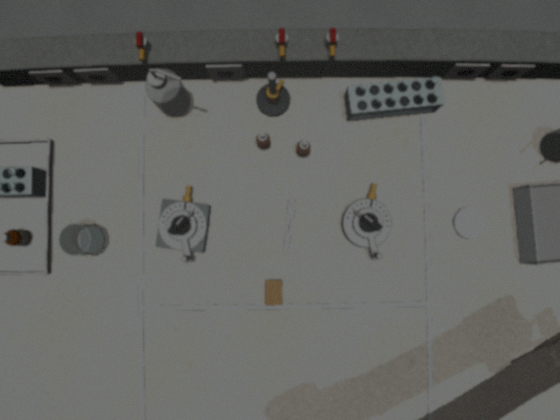

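View pics/scene0.png

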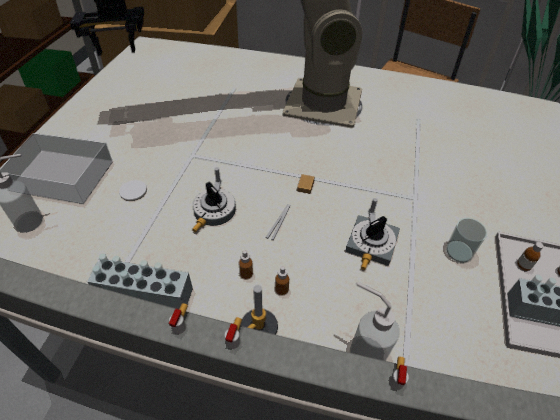

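The top view shows the round-footed valve near (368,222) and the square-footed one near (183,225). Next I zoom in.

```bash
python3 - <<'E'
import cv2
a=cv2.imread("pics/top0.png")[170:270,320:420]
b=cv2.imread("pics/scene0.png")[155:240,170:255]
a=cv2.resize(a,(600,600),interpolation=cv2.INTER_CUBIC);b=cv2.resize(b,(600,600),interpolation=cv2.INTER_CUBIC)
cv2.imwrite("pics/topz.png",cv2.convertScaleAbs(a,alpha=1.5));cv2.imwrite("pics/scz.png",b)
E
```

```text
(no output)
```

View pics/topz.png

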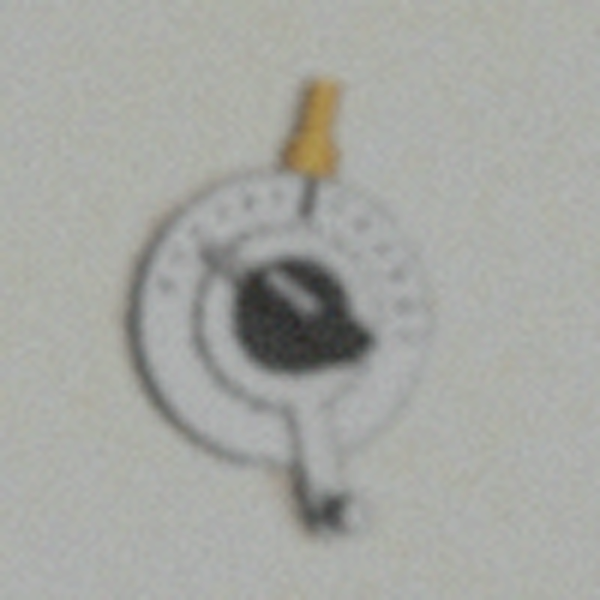

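View pics/scz.png

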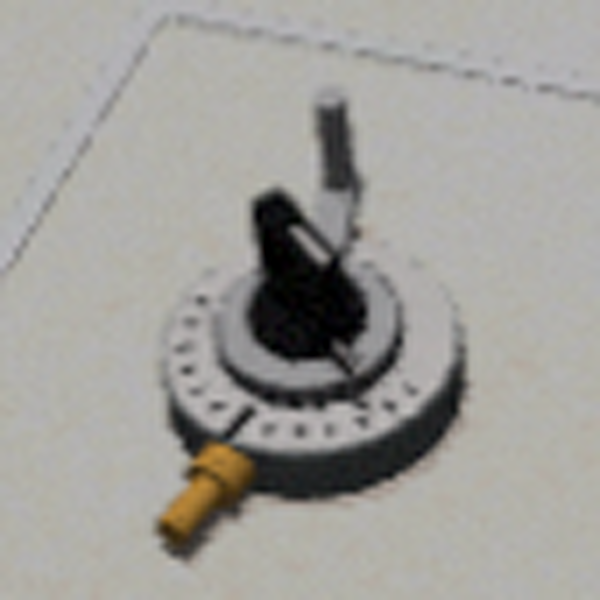

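```bash
cat > h.py <<'E'
import numpy as np,cv2
from cell import eyes,readout
from scipy.spatial.transform import Rotation as R
def T(s):
    M=np.eye(4);q=s["tool_rot"];M[:3,:3]=R.from_quat([q[1],q[2],q[3],q[0]]).as_matrix();M[:3,3]=s["position"];return M
def ext(n,s=None):
    m=eyes.camera_model(n)
    return T(s)@m["mount"] if n=="wrist" else m["extrinsics"]
def ray(n,px,z,E):
    m=eyes.camera_model(n)
    p=cv2.undistortPoints(np.array(px,float).reshape(-1,1,2),m["K"],m["dist_coeffs"]).reshape(-1,2)
    d=np.c_[p,np.ones(len(p))]@E[:3,:3].T
    o=E[:3,3]; return o+d*((z-o[2])/d[:,2])[:,None]
def proj(n,P,E):
    m=eyes.camera_model(n);W=np.linalg.inv(E)
    return cv2.projectPoints(np.array(P,float).reshape(-1,1,3),cv2.Rodrigues(W[:3,:3])[0],W[:3,3],m["K"],m["dist_coeffs"])[0].reshape(-1,2)
E
python3 - <<'E'
from h import *
np.set_printoptions(precision=4,suppress=True)
E=ext("top")
f=lambda *p:[(320+x/6-.5+.08,170+y/6-.5+.08) for x,y in p]
print("plate",ray("top",f((135,315),(433,315),(283,172),(283,465)),.024,E))
print("mark",ray("top",f((310,180),(308,215)),.024,E))
print("nose",ray("top",f((208,248)),.039,E))
print("pegtop",ray("top",f((355,512)),.076,E))
print("pegbase",ray("top",f((322,490)),.035,E))
print("line",ray("top",f((275,270),(315,310)),.08,E))
s=readout.read_state();print(T(s))
E
```

```text
plate [[ 0.5545 -0.1266  0.024 ]
 [ 0.5528 -0.2333  0.024 ]
 [ 0.6047 -0.1808  0.024 ]
 [ 0.5004 -0.1781  0.024 ]]
mark [[ 0.6017 -0.1904  0.024 ]
 [ 0.5892 -0.1893  0.024 ]]
nose [[ 0.577  -0.1507  0.039 ]]
pegtop [[ 0.4853 -0.1918  0.076 ]]
pegbase [[ 0.4917 -0.1895  0.035 ]]
line [[ 0.5667 -0.1661  0.08  ]
 [ 0.5531 -0.1792  0.08  ]]
[[ 0.3892 -0.9211 -0.0005  0.2432]
 [-0.9211 -0.3892  0.001  -0.5754]
 [-0.0011  0.     -1.      0.2219]
 [ 0.      0.      0.      1.    ]]
```

```bash
python3 -m pendant '0 0 -5.4 -9.8 -17.6 0 0;0 0 -5.4 -9.8 -17.6 0 0;0 0 -5.4 -9.8 -17.6 0 0;0 0 -5.4 -9.8 -17.6 0 0;0 0 -5.4 -9.8 -17.6 0 0;0 0 -5.4 -9.8 -17.6 0 0;0 0 -5.4 -9.8 -17.6 0 0;0 0 -5.4 -9.8 -17.6 0 0;0 0 -5.4 -9.8 -17.6 0 0;0 0 -5.4 -9.8 -17.6 0 0;0 0 -5.4 -9.8 -17.6 0 0;0 0 -5.4 -9.8 -17.6 0 0;0 0 -5.4 -9.8 -17.6 0 0;0 0 -5.4 -9.8 -17.6 0 0;0 0 -5.4 -9.8 -17.6 0 0;0 0 -5.4 -9.8 -17.6 0 0;0 0 -5.4 -9.8 -17.6 0 0;0 0 -5.4 -9.8 -17.6 0 0'
python3 - <<'E'
from h import *
s=readout.read_state();im=eyes.snapshot("wrist");cv2.imwrite("pics/w1.png",im[:,:,::-1]);np.savetxt("w1.txt",T(s));print(s["time_s"],s["joint_pos"],T(s))
E
```

```text
time_s: 1.65
position: [0.5525, -0.1797, 0.2222]
tool_rot: [-0.0, 0.939, -0.344, -0.0]
ft_force: [0.0, 0.6, 0.2]
grip_width: 0.0871
1.65 [ 0.6049908   0.26880688 -0.44226887  1.56291453  0.11665333  1.33684798
 -0.55227747] [[ 7.63713321e-01 -6.45555319e-01 -5.41993928e-04  5.52534037e-01]
 [-6.45555084e-01 -7.63713510e-01  5.54920651e-04 -1.79743627e-01]
 [-7.72160063e-04 -7.39133578e-05 -9.99999699e-01  2.22247807e-01]
 [ 0.00000000e+00  0.00000000e+00  0.00000000e+00  1.00000000e+00]]
```

View pics/w1.png

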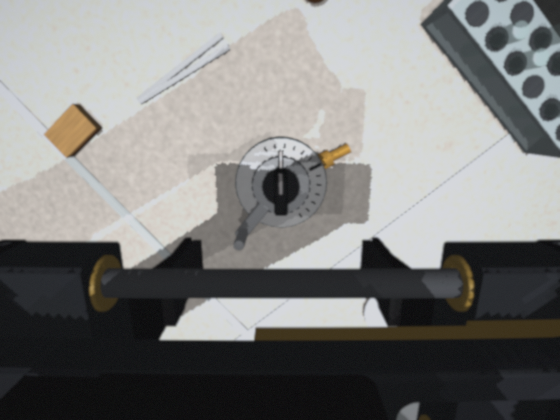

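```bash
python3 - <<'E'
import cv2
a=cv2.imread("pics/w1.png")[130:260,215:345]
cv2.imwrite("pics/w1z.png",cv2.resize(cv2.convertScaleAbs(a,alpha=1.3),(585,585),interpolation=cv2.INTER_CUBIC))
E
```

```text
(no output)
```

View pics/w1z.png

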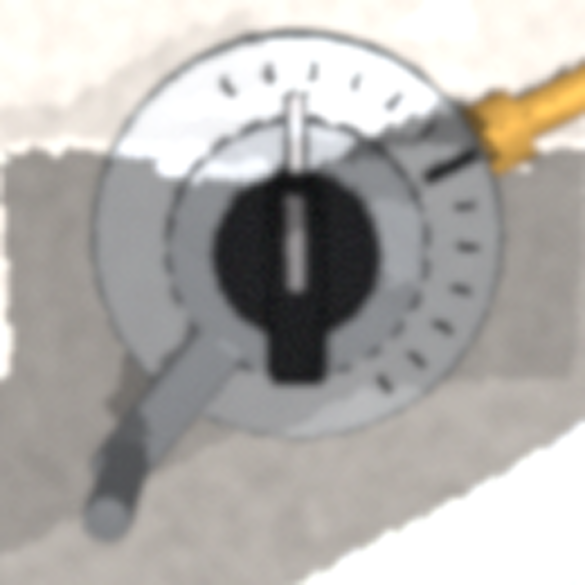

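```bash
python3 - <<'E'
from h import *
np.set_printoptions(precision=4,suppress=True)
E=np.loadtxt("w1.txt")@eyes.camera_model("wrist")["mount"]
f=lambda *p:[(215+x/4.5-.39,130+y/4.5-.39) for x,y in p]
pl=ray("wrist",f((92,234),(503,234),(297,30),(297,438)),.024,E);c=pl.mean(0);print(pl,c)
bar=ray("wrist",f((296,200),(297,378)),.08,E);print("bar",bar)
ang=lambda v:np.degrees(np.arctan2(v[1],v[0]))
for n,p,z in(("nose",(296,93),.039),("m1",(428,177),.024),("m2",(475,155),.024),("pegtop",(108,517),.076)):
    q=ray("wrist",f(p),z,E)[0];print(n,q,ang(q-c),np.hypot(*(q-c)[:2]))
print("line",ang(bar[0]-bar[1]))
E
```

```text
[[ 0.515  -0.1432  0.024 ]
 [ 0.5947 -0.2108  0.024 ]
 [ 0.5876 -0.1382  0.024 ]
 [ 0.5194 -0.2186  0.024 ]] [ 0.5542 -0.1777  0.024 ]
bar [[ 0.5662 -0.1633  0.08  ]
 [ 0.5408 -0.1936  0.08  ]]
nose [ 0.5784 -0.1487  0.039 ] 50.11428124865483 0.03775098939863401
m1 [ 0.5893 -0.1871  0.024 ] -15.005242715573605 0.03638850607219825
m2 [ 0.6018 -0.1904  0.024 ] -14.952852677758122 0.0493061825514354
pegtop [ 0.4854 -0.1918  0.076 ] -168.39432406292363 0.07023318998993215
line 50.02663119359369
```

```bash
python3 -m pendant '0 0 0 0.03 -0.09 1.5 0.4;0 0 0 0.03 -0.09 3 0.4;0 0 0 0.03 -0.09 4.5 0.4;0 0 0 0.03 -0.09 5.5 0.4;0 0 0 0.03 -0.09 6.3 0.4;0 0 0 0.03 -0.09 6.8 0.4;0 0 0 0.03 -0.09 6.9 0.4;0 0 0 0.03 -0.09 6.9 0.4'
python3 - <<'E'
from h import *
s=readout.read_state();im=eyes.snapshot("scene")[130:260,150:290];cv2.imwrite("pics/s2.png",cv2.resize(im[:,:,::-1],None,fx=4,fy=4))
im=eyes.snapshot("wrist");cv2.imwrite("pics/w2.png",im[:,:,::-1]);print(T(s),s["ft_force"])
E
```

```text
time_s: 2.37
position: [0.5544, -0.1784, 0.0497]
tool_rot: [-0.0, 0.939, -0.344, -0.001]
ft_force: [0.2, 0.3, 0.3]
grip_width: 0.0533
[[ 7.63644343e-01 -6.45636334e-01 -1.02064271e-03  5.54414131e-01]
 [-6.45635791e-01 -7.63645025e-01  8.37746433e-04 -1.78423344e-01]
 [-1.32028827e-03  1.92231405e-05 -9.99999128e-01  4.97040519e-02]
 [ 0.00000000e+00  0.00000000e+00  0.00000000e+00  1.00000000e+00]] [0.23467285 0.32290659 0.34118943]
```

View pics/s2.png

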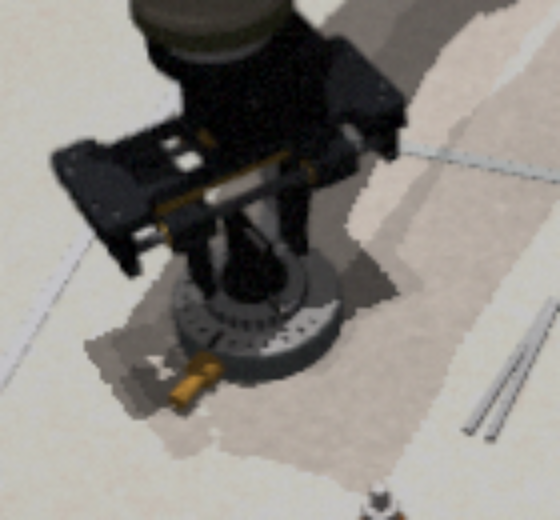

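View pics/w2.png

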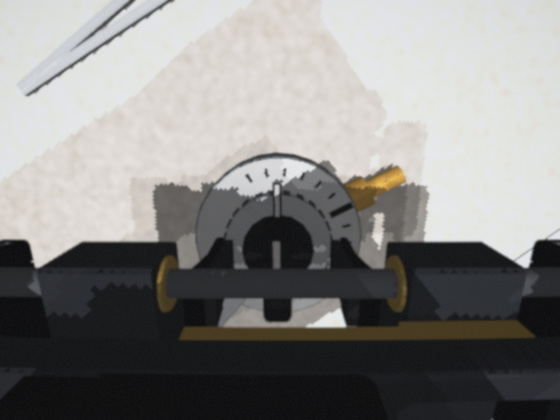

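The fingers straddle the bar (columns 265–292), so I close and turn.

```bash
python3 -m pendant '0 0 0 0 0 0 1;0 0 0 0 0 0 1;0 0 0 0 0 0 1;0 0 0 0 0 0 1;0 0 0 0 0 0 1;0 0 0 0 0 0 1;0 0 0 0 0 0 1' && python3 -m pendant '0 0 1 0 0 0 1;0 0 2 0 0 0 1;0 0 3 0 0 0 1;0 0 4 0 0 0 1;0 0 5 0 0 0 1;0 0 6 0 0 0 1;0 0 7 0 0 0 1;0 0 8 0 0 0 1;0 0 9 0 0 0 1;0 0 10 0 0 0 1;0 0 11 0 0 0 1;0 0 12 0 0 0 1;0 0 12.6 0 0 0 1;0 0 13 0 0 0 1;0 0 13 0 0 0 1;0 0 13 0 0 0 1;0 0 13 0 0 0 1'
python3 - <<'E'
from h import *
s=readout.read_state();im=eyes.snapshot("wrist");cv2.imwrite("pics/w3.png",im[:,:,::-1]);print(T(s),s["joint_pos"])
E
```

```text
time_s: 3.05
position: [0.5539, -0.177, 0.051]
tool_rot: [-0.001, 0.939, -0.343, -0.002]
ft_force: [-13.9, 7.1, 14.0]
grip_width: 0.0138
time_s: 4.47
position: [0.5541, -0.1781, 0.0511]
tool_rot: [-0.0, -0.608, 0.794, 0.001]
ft_force: [2.3, -4.4, -1.9]
grip_width: 0.0138
[[-2.61060482e-01 -9.65320760e-01 -1.80390273e-03  5.54063304e-01]
 [-9.65322380e-01  2.61059319e-01  8.57239653e-04 -1.78146789e-01]
 [-3.56585617e-04  1.96513907e-03 -9.99998006e-01  5.11059457e-02]
 [ 0.00000000e+00  0.00000000e+00  0.00000000e+00  1.00000000e+00]] [ 0.41594286  0.40485094 -0.22155586  1.74989784  0.10249216  1.00007243
 -1.67881005]
```

View pics/w3.png

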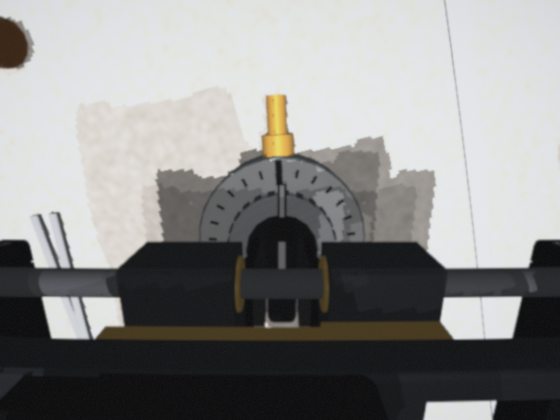

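```bash
python3 -m pendant '0 0 0 0 0 0 0.5;0 0 0 0 0 0 0.5;0 0 0 0 0 0 0.5;0 0 0 0 0 0 0.5;0 0 0 0 0 0 0.5;0 0 0 0 0 -1 0.5;0 0 0 0 0 -2.5 0.5;0 0 0 0 0 -4 0.5;0 0 0 0 0 -5 0.5;0 0 -1 0.2 0.6 -5 0.5;0 0 -2 0.4 1.2 -5 0.5;0 0 -3 0.8 1.8 -5 0.5;0 0 -4 1.2 2.5 -5 0.6;0 0 -5.3 1.24 2.51 -5 0.65;0 0 -5.3 1.24 2.51 -5 0.65;0 0 -5.3 1.24 2.51 -5 0.65'
python3 - <<'E'
from h import *
s=readout.read_state();im=eyes.snapshot("wrist");cv2.imwrite("pics/w4.png",im[:,:,::-1]);np.savetxt("w4.txt",T(s));print(T(s),s["joint_pos"])
im=eyes.snapshot("top")[170:270,320:420];cv2.imwrite("pics/t4.png",cv2.resize(im[:,:,::-1],None,fx=5,fy=5))
E
```

```text
time_s: 5.85
position: [0.4858, -0.1916, 0.1764]
tool_rot: [0.0, 0.773, -0.635, -0.001]
ft_force: [-0.1, 0.7, 0.7]
grip_width: 0.0319
[[ 1.93983972e-01 -9.81003821e-01 -1.31252446e-03  4.85829403e-01]
 [-9.81004002e-01 -1.93985255e-01  9.32548747e-04 -1.91597089e-01]
 [-1.16944428e-03  1.10669224e-03 -9.99998704e-01  1.76386649e-01]
 [ 0.00000000e+00  0.00000000e+00  0.00000000e+00  1.00000000e+00]] [ 0.52852252  0.15447844 -0.26239887  1.78102334  0.04203468  1.21310336
 -1.12124924]
```

View pics/w4.png

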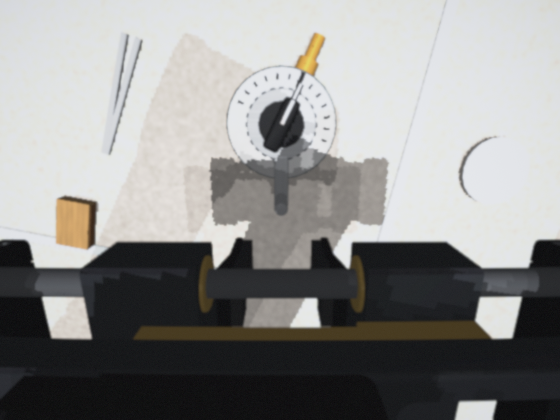

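```bash
python3 - <<'E'
from h import *
np.set_printoptions(precision=4,suppress=True)
Tm=np.loadtxt("w4.txt");E=Tm@eyes.camera_model("wrist")["mount"]
p=ray("wrist",[(281,211)],.076,E)[0];print(p,Tm[:3,:3].T@(p-Tm[:3,3])/.025)
a=ray("wrist",[(285,123),(304,73),(301,77),(307,71)],.03,E);print(a)
im=cv2.imread("pics/w4.png")[60:160,215:345];cv2.imwrite("pics/w4z.png",cv2.resize(im,None,fx=5,fy=5,interpolation=2))
E
```

```text
[ 0.483  -0.1928  0.076 ] [0.0312 0.1168 4.0156]
[[ 0.5548 -0.1824  0.03  ]
 [ 0.6011 -0.1906  0.03  ]
 [ 0.5973 -0.1887  0.03  ]
 [ 0.6033 -0.1929  0.03  ]]
```

View pics/w4z.png

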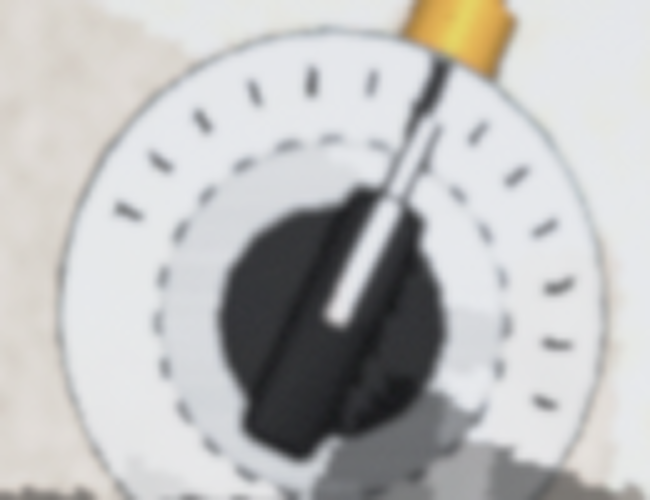

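```bash
python3 - <<'E'
from h import *
Tm=np.loadtxt("w4.txt");E=Tm@eyes.camera_model("wrist")["mount"]
q=lambda x,y,z:ray("wrist",[(215+x/5-.4,60+y/5-.4)],z,E)[0]
ang=lambda v:np.degrees(np.arctan2(v[1],v[0]))
print(ang(q(390,195,.08)-q(337,318,.08)),ang(q(442,63,.024)-q(413,130,.024)))
c=np.mean([q(58,318,.024),q(605,318,.024)],0);print(c, ang(q(436,125,.039)-[.5545,-.1785,0]))
E
python3 -m pendant '0 0 0 0.02 0.05 1.2 0.65;0 0 0 0.02 0.05 2.4 0.65;0 0 0 0.02 0.05 3.6 0.65;0 0 0 0.02 0.05 4.6 0.65;0 0 0 0.02 0.05 5.1 0.65;0 0 0 0.02 0.05 5.3 0.65;0 0 0 0.02 0.05 5.3 0.65;0 0 0 0.02 0.05 5.3 0.65'
python3 - <<'E'
from h import *
s=readout.read_state();im=eyes.snapshot("wrist");cv2.imwrite("pics/w5.png",im[:,:,::-1]);print(T(s))
E
```

```text
-12.743205045978897 -12.83413249695392
[ 0.55388324 -0.17867062  0.024     ] -18.546766396921445
time_s: 6.62
position: [0.4855, -0.1918, 0.0443]
tool_rot: [-0.0, 0.773, -0.635, -0.001]
ft_force: [0.3, -0.8, 0.3]
grip_width: 0.0303
[[ 1.93956700e-01 -9.81009671e-01 -9.08021118e-04  4.85508156e-01]
 [-9.81009229e-01 -1.93957673e-01  1.14611350e-03 -1.91771593e-01]
 [-1.30046609e-03  6.68480706e-04 -9.99998931e-01  4.43354049e-02]
 [ 0.00000000e+00  0.00000000e+00  0.00000000e+00  1.00000000e+00]]
```

View pics/w5.png

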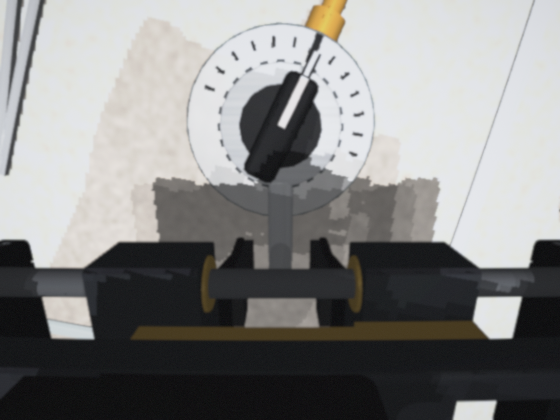

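Dial line and mark are parallel (−12.7° against −12.8°). The fingers straddle the arm and peg, so I narrow the cage and swing clockwise.

```bash
python3 -m pendant '0 0 0 0 0 0 0.8;0 0 0 0 0 0 0.8;0 0 0.5 -0.12 0 0 0.8;0 0 1 -0.245 -0.01 0 0.8;0 0 1.5 -0.37 -0.025 0 0.8;0 0 2 -0.49 -0.04 0 0.8;0 0 2.5 -0.61 -0.07 0 0.8;0 0 3 -0.73 -0.1 0 0.8;0 0 3.5 -0.845 -0.13 0 0.8;0 0 4 -0.96 -0.17 0 0.8;0 0 4.5 -1.075 -0.215 0 0.8;0 0 5 -1.19 -0.26 0 0.8;0 0 5.5 -1.3 -0.32 0 0.8;0 0 6 -1.405 -0.375 0 0.8;0 0 6.5 -1.51 -0.44 0 0.8;0 0 7 -1.61 -0.51 0 0.8;0 0 7.5 -1.71 -0.58 0 0.8;0 0 8 -1.805 -0.66 0 0.8;0 0 8 -1.805 -0.66 0 0.8'
python3 - <<'E'
from h import *
s=readout.read_state();im=eyes.snapshot("wrist");cv2.imwrite("pics/w6.png",im[:,:,::-1]);print(T(s),s["joint_pos"])
E
```

```text
time_s: 8.25
position: [0.4936, -0.1443, 0.0455]
tool_rot: [0.0, -0.508, 0.861, -0.0]
ft_force: [-0.2, -1.1, -0.5]
grip_width: 0.0177
[[-4.83503372e-01 -8.75342185e-01  7.39776000e-04  4.93597225e-01]
 [-8.75342187e-01  4.83503740e-01  4.34186637e-04 -1.44255278e-01]
 [-7.37746343e-04 -4.37626438e-04 -9.99999632e-01  4.54639403e-02]
 [ 0.00000000e+00  0.00000000e+00  0.00000000e+00  1.00000000e+00]] [ 0.36221267  0.27832452 -0.18665512  1.93385591  0.06274423  0.93429908
 -1.93015794]
```

View pics/w6.png

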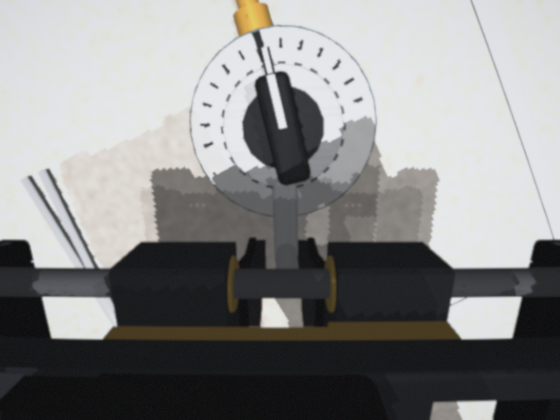

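The ring follows (arm at column 285) and the pointer stays on the mark. I carry on to the stop in small steps, watching the force.

```bash
python3 -m pendant '0 0 0.5 -0.12 0 0 0.8;0 0 1 -0.245 -0.01 0 0.8;0 0 1 -0.245 -0.01 0 0.8'; python3 -m pendant '0 0 0.5 -0.12 0 0 0.8;0 0 0.8 -0.2 -0.005 0 0.8;0 0 0.8 -0.2 -0.005 0 0.8'; python3 -m pendant '0 0 0.4 -0.1 0 0 0.8;0 0 0.6 -0.15 0 0 0.8;0 0 0.6 -0.15 0 0 0.8'
```

```text
time_s: 8.55
position: [0.497, -0.1391, 0.0457]
tool_rot: [0.001, -0.471, 0.882, -0.0]
ft_force: [-0.3, 0.2, -0.6]
grip_width: 0.0174
time_s: 8.8
position: [0.5, -0.1351, 0.0458]
tool_rot: [0.001, -0.441, 0.898, -0.0]
ft_force: [0.4, -1.2, -0.8]
grip_width: 0.0176
time_s: 9.05
position: [0.5024, -0.1322, 0.0459]
tool_rot: [0.001, -0.418, 0.909, -0.0]
ft_force: [-0.4, -0.6, -1.0]
grip_width: 0.0174
```

```bash
python3 -m pendant '0 0 0.4 -0.1 0 0 0.8;0 0 0.6 -0.15 0 0 0.8;0 0 0.6 -0.15 0 0 0.8'; python3 -m pendant '0 0 0.4 -0.1 0 0 0.8;0 0 0.5 -0.12 0 0 0.8;0 0 0.5 -0.12 0 0 0.8'
python3 - <<'E'
from h import *
s=readout.read_state();im=eyes.snapshot("wrist");cv2.imwrite("pics/w7.png",im[:,:,::-1]);print(s["joint_pos"])
E
```

```text
time_s: 9.3
position: [0.5051, -0.1293, 0.046]
tool_rot: [0.001, -0.394, 0.919, -0.0]
ft_force: [-0.3, -0.8, -1.1]
grip_width: 0.0172
time_s: 9.55
position: [0.5063, -0.1283, 0.0459]
tool_rot: [0.0, -0.374, 0.928, -0.001]
ft_force: [-4.4, -4.3, 1.2]
grip_width: 0.0173
[ 0.2958134   0.29063447 -0.15343433  1.91527131  0.05544192  0.93875416
 -2.25948532]
```

View pics/w7.png

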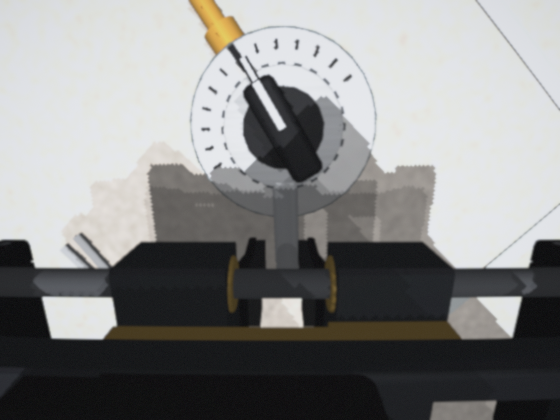

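The contact force now opposes the motion at about 6 N, which suggests the stop. I press a little further to confirm.

```bash
python3 -m pendant '0 0 0 -0.1 0 0 0.8;0 0 0 -0.15 0 0 0.8;0 0 0 -0.15 0 0 0.8'; python3 -m pendant '0 0 0 -0.1 0 0 0.8;0 0 0 -0.2 0 0 0.8;0 0 0 -0.2 0 0 0.8'
```

```text
time_s: 9.85
position: [0.5065, -0.1282, 0.0457]
tool_rot: [-0.002, -0.374, 0.927, -0.001]
ft_force: [-11.8, -8.0, 7.8]
grip_width: 0.0175
time_s: 10.1
position: [0.5066, -0.1281, 0.0454]
tool_rot: [-0.006, -0.373, 0.928, -0.001]
ft_force: [-15.2, -9.9, 11.6]
grip_width: 0.0177
```

Hard stop confirmed: the tool moved only 0.1–0.2 mm under a rising force of about 18 N. I back off, open and rise.

```bash
python3 -m pendant '0 0 0 0.08 0 0 0.75;0 0 0 0.08 0 0 0.65;0 0 0 0.08 0 0 0.6;0 0 0 0.08 0 0 0.6;0 0 0 0.08 0 0 0.6;0 0 0 0.08 0 -1 0.6;0 0 0 0.08 0 -2.5 0.6;0 0 0 0.08 0 -4 0.6;0 0 0 0.08 0 -5.5 0.6;0 0 0 0.08 0 -6 0.6;0 0 0 0.08 0 -6 0.6;0 0 0 0.08 0 -6 0.6'
python3 - <<'E'
from h import *
s=readout.read_state();im=eyes.snapshot("wrist");cv2.imwrite("pics/w8.png",cv2.resize(im[40:260,180:400,::-1],None,fx=2.7,fy=2.7));np.savetxt("w8.txt",T(s));print(T(s))
E
```

```text
time_s: 11.1
position: [0.5072, -0.1283, 0.1957]
tool_rot: [-0.006, -0.374, 0.928, -0.001]
ft_force: [-0.0, 0.0, -1.4]
grip_width: 0.0347
[[-0.72083825 -0.69304052 -0.00932995  0.50718531]
 [-0.69301133  0.72089659 -0.00658847 -0.12825661]
 [ 0.01129201  0.00171655 -0.99993477  0.19570725]
 [ 0.          0.          0.          1.        ]]
```

View pics/w8.png

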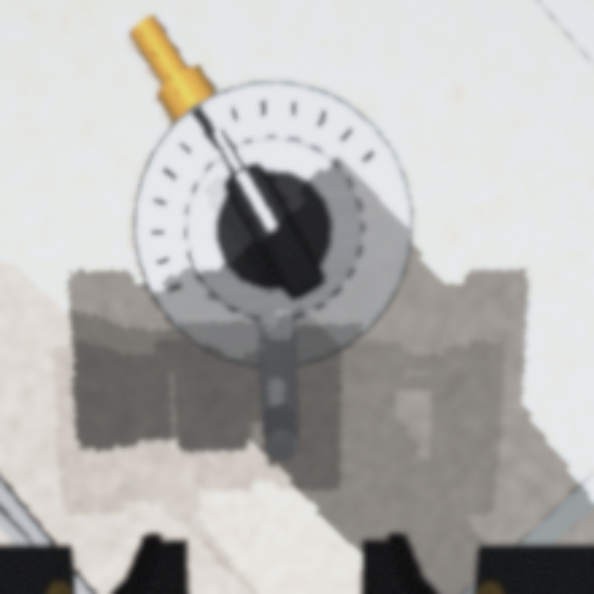

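```bash
python3 - <<'E'
from h import *
Tm=np.loadtxt("w8.txt");E=Tm@eyes.camera_model("wrist")["mount"]
q=lambda x,y,z:ray("wrist",[(180+x/2.7-.3,40+y/2.7-.3)],z,E)[0]
ang=lambda v:np.degrees(np.arctan2(v[1],v[0]))
c=np.array([.5545,-.1785,0])
print("line",ang(q(245,180,.08)-q(270,228,.08)),"mark",ang(q(198,108,.024)-c),"nose",ang(q(217,130,.039)-c))
p=q(282,444,.076);print("peg",p,ang(p-c),np.hypot(*(p-c)[:2]))
E
```

```text
line -18.05061810432463 mark -14.685994953660634 nose -17.328583112038125
peg [ 0.5031435  -0.13050696  0.076     ] 136.93899461865294 0.0702909832937538
```

```bash
python3 - <<'E'
from cell import workorder,readout
s=readout.read_state();print(s["time_s"],s["ft_force"]);print(workorder.sign_off())
E
```

```text
11.15 [ 0.35633609  0.69541083 -0.80871384]
the job is handed in; nothing more can be done
None
```

I set the dial of the round-footed valve on the long mark and turned its lock ring clockwise onto its stop. Then I let go, raised the gripper clear and handed the job in at about 11 s.

- **Dial:** I gripped the bar and turned it about 65° clockwise. In the last wrist picture the pointer is at about −17° to −18° and the mark at about −15°, so it is roughly 3° off, within the 11° limit. An earlier reading of the bar line agreed with the mark to 0.1°, but the nose tip in that same picture read −18.5°, so the error is only known to a few degrees.
- **Lock ring:** I swung the peg with the fingers held loosely around it. The peg turned about 55°. It then stood still while the push rose to about 18 N, far above the 1.5 N of friction, so I take it to be on its stop. I could not read the ring's angle directly.
- **Release:** After release the peg stood at 137° from the valve's axis, and the force on the tool was near zero.
- **Square-footed valve:** The arm never went near it. I did not measure it again at the end.

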